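# Load the empty clamp station and find the socket for its nut

### The job

Two of the three stations of the clamping fixture already hold their plate: slide the loose plate lying in front of it flat into the slot of the empty station until it is fully home against the stop. Then try the sockets from the rail on the hexagon nut on top of that same station, standing any that does not fit back on a post of the rail, and finish with the one that fits pushed fully down over the nut, your gripper still holding it: the job ends holding, so do not let go. Do not knock the loose brass bush and the chuck key about.

Things in the scene. Friction and masses are not known exactly. Their poses are not given: they have to be found in the camera images.
- station: stop of the empty station (which of three varies; 80 mm apart in y); fixed. Origin: at worktop height under the axis of this station's nut; x points into the slot, away from the robot, z up. The fixture's base plate, 6 mm thick, reaches forward to x = -80 mm; loaded plates beside it stick out to x = -70 mm. The clamp head spans x -30 to 30, y -35 to 35 mm, top at z = 36 mm
- slot_mouth (a point): middle of the mouth of the empty slot, on its floor (station x = -30, z = 6 mm), axes as the station. The slot runs along x, 49 mm wide (flared at the mouth), 13 mm high (z 6 to 19 mm), with a stop face 50 mm in, so that the plate when home sticks out 40 mm and its centre is 5 mm inside (+x) of this point
- nut_seat (a point): centre of the floor of a round counterbore in the head's top, 10 mm deep, station z = 26 mm, axes as the station. Here the rim centre of the fitting socket comes. On it stands the nut, 18 mm tall (z 26 to 44 mm, top 4 mm tapered by 2 mm), stud 4 mm more, two flats facing along x, fixed. Nut 18, 24 or 30 mm across flats, counterbore 30.5, 37.5 or 44.5 mm to match: varies, not told
- head_top (a point): point of the nut's axis level with the head's top face, 36 mm above the worktop. How far a socket goes down tells its fit: too small, it stops on the nut's taper (rim 41 to 44 mm above the worktop); too large for the counterbore, it stops on this face (rim at 36 mm); right, it goes down to 26 mm, with about 1 mm of play round the nut
- plate: the loose plain aluminium plate, 90 mm long (its x) by 46 mm wide (its y) by 10 mm thick, lying flat on the worktop in front of the fixture, its length roughly across the robot's view; same either way round. Origin: centre of its underside. 0.08 to 0.15 kg
- rail: fixed socket rail, dark steel bar 190 x 50 x 8 mm, length along its x, with three upright posts 12 mm in diameter and 22 mm tall at x = -60, 0 and +60 mm; a socket standing on a post has its rim on the bar at z = 8 mm. Origin: centre of the bar's underside, on the worktop
- socket_narrow: the narrowest of three steel sockets, for a 18 mm nut: round barrel 27 mm across, 30 mm tall, hexagonal bore 20 mm across flats and 24 mm deep, open below; above it a hexagonal grip head 24 mm across flats, 30 mm tall. Flats of bore and head face 0, 60, 120 deg from its x. Origin: centre of the lower rim, z up. Starts on a post of the rail, any yaw. 0.07 to 0.14 kg
- socket_medium: the middle of three steel sockets, for a 24 mm nut: round barrel 34 mm across, 30 mm tall, hexagonal bore 26 mm across flats and 24 mm deep, open below; above it a hexagonal grip head 24 mm across flats, 30 mm tall. Flats of bore and head face 0, 60, 120 deg from its x. Origin: centre of the lower rim, z up. Starts on a post of the rail, any yaw. 0.09 to 0.18 kg
- socket_wide: the widest of three steel sockets, for a 30 mm nut: round barrel 41 mm across, 30 mm tall, hexagonal bore 32 mm across flats and 24 mm deep, open below; above it a hexagonal grip head 24 mm across flats, 30 mm tall. Flats of bore and head face 0, 60, 120 deg from its x. Origin: centre of the lower rim, z up. Starts on a post of the rail, any yaw. 0.12 to 0.22 kg
- bush: bystander: loose flanged brass bush, 42 mm across, 26 mm tall, standing on the worktop near the front end of the rail; leave alone. Origin: centre of its underside
- key: bystander: loose steel chuck key with a cross bar, 72 x 68 x 12 mm, lying at the left front; leave alone. Origin: centre of its underside
There are look-alikes about, which are no part of the job. What is shaped like the socket_medium but orange is not meant.

How it is judged:
By the outcome, as a careful person would: the job done as asked, in the order asked, and still so for the second after the job is handed in, while the arm keeps its last pose, push and grip.
It also fails if it takes over 72 s, if anything falls off the work surface, if the arm or the gripper's body presses on something with over 40 N, if the wrist force passes 120 N, or if a joint passes its speed limit or range.

### The arm

A 7-joint arm with a two-finger parallel gripper is mounted at the origin on a cart in front of the work surface, level with it; the furniture and walls round the work are solid. World frame = base frame: x ahead of the robot, y to its left, z up, the work surface at z = 0. Lengths are in m, angles in rad, forces in N, time in s.
With the tool pointing down it reaches from about 0.4 to 0.85 m from the base axis. Payload 4.4 kg.
Tool frame: the origin (TCP) lies at the very end of the fingers, on their centre line; the grasp point (between the pads) lies 19 mm behind it; z points along the fingers, y is the line along which they close (so a half turn about z gives the same grasp; the last joint's range is limited). The gripper opens to 94 mm and grips with 3 to 60 N. Pads are 16 mm wide; open, the fingers measure 119 mm over their backs; the gripper's body (75 mm by 177 mm) begins 78 mm behind the grasp point.
Start: joints at [-0.066, 0.628, 0.038, 1.517, -0.027, 0.996, -0.02], TCP at [0.65, 0, 0.167] pointing down, gripper open.
Joint ranges: [-3.06, 3.06], [-0.37, 2.12], [-1.25, 1.32], [0.18, 2.47], [-1.1, 4.24], [0.23, 1.98], [-2.94, 2.94]. Speed limits (rad/s): [2.57, 2.57, 3.14, 3.14, 3.14, 3.14, 3.14].

### API

Orientations are given as a unit quaternion [x, y, z, w].
In Python, from plant import ctrl, planner, capture, camera_model, job, recognise gives the robot as it stands. Calls block until the motion is done:
- ctrl.movep(position, orientation): joint-space move of the TCP to a pose.
- ctrl.move_l(position, ori=None, rate=0.15): straight line of the TCP; ori=None keeps the orientation; rate is the mean speed in m/s.
- ctrl.goto_joints(angles): joint-space move.
- ctrl.grip(opening, f_grip=None): opening from 0.0 (shut) to 1.0 (fully open); f_grip is the grip in N (None keeps the last); returns when the fingers have stopped.
- ctrl.pause(seconds).
- planner.inverse_kinematics(position, orientation): joint angles nearest the present ones, or None.
- capture(name): name is "scene" or "side" or "wrist"; returns the picture (384x512x3 uint8, red, green, blue); there is no depth.
- camera_model(name): a dict with "fovy" (degrees; the focal length in pixels is half the picture's height over the tangent of half this angle, whatever the lens; pixels are square), "cx", "cy" (the principal point, pixels), "origin" and "rotation" of the camera in the world. Camera axes: x right, y up, looking along -z (the intrinsics and any distortion apply to the point x, -y, -z); pixel columns grow to the right and rows downward; lengths in m; the calibration is good to about 2 mm. A picture is of the moment at which its call begins: read the wrist's pose just before it. camera_model takes no time and is no camera call; for the wrist camera it gives the pose at the moment of the call.
A pose or a line that the arm cannot do raises ctrl.PlanningError and nothing moves.
- job.sign_off(): hands the job in; it is judged then, once.
Trained networks look in the newest picture that a camera, given by its name, has taken for a name from the list of things; names that differ only in an ending like _2 or _b are one class to them, and where a whole thing is asked for, a point or a joint stands for the part that bears it (a point fixed in the world has none). Each returns a list of dicts, best first, with "confidence" (0 to 1); they miss things now and then, are a little off and sometimes report something else, mostly with a low value. They report only what shows in the picture. A call takes as long as a camera call. They do not tell look-alikes from the thing itself.
- recognise(camera, name): "xy" ([column, row] in pixels, amid what is visible of it).
Readings, each from a call of its own:
- ctrl.current_time(): time.
- ctrl.current_qpos(): joint angles.
- ctrl.current_dq(): joint speeds.
- ctrl.current_joint_efforts(): joint torques, N m.
- ctrl.current_tcp_pos(): TCP position.
- ctrl.current_tool_rot(): TCP orientation.
- ctrl.current_contact_force(): force on the tool from outside, world axes, zero at the start.
- ctrl.current_torque(): the same for the moment, N m.
- ctrl.current_grip_width(): opening from 0.0 (shut) to 1.0 (fully open).
- ctrl.current_gripper_force(): force on a finger pad.
Only numpy, scipy, OpenCV 4.12 (cv2) and the standard library are available. Lean on these libraries where they do the work, as an engineer would, in place of code of your own. Each camera call takes 0.05 s, during which the arm holds its last target. There are 200 camera calls.

## Working session

There is one attempt and no reset: what is moved stays moved. The work goes in short steps, each a Python script; the robot and the scene stay as the last script left them, time stands still between calls to the robot, and variables do not carry over. Pictures are saved under pics/ and viewed, at most 10 in all, crops included, and the job is handed in when it is done.

```bash
ls; mkdir -p pics; cat > h.py <<'E'
import numpy as np, cv2
from plant import ctrl, planner, capture, camera_model, job, recognise
def cam(n):
    m=camera_model(n); return m
def snap(n,f=None):
    m=camera_model(n); im=capture(n)
    if f: cv2.imwrite('pics/'+f,im[:,:,::-1])
    return im,m
def K(m): 
    f=192/np.tan(np.radians(m['fovy'])/2); return f
def ray(m,uv):
    f=K(m); d=np.array([(uv[0]-m['cx'])/f,-(uv[1]-m['cy'])/f,-1.]); R=np.array(m['rotation']); return R@d
def px2w(m,uv,z):
    o=np.array(m['origin']); d=ray(m,uv); return o+d*(z-o[2])/d[2]
def w2px(m,p):
    c=np.array(m['rotation']).T@(np.array(p)-m['origin']); f=K(m)
    return np.array([m['cx']-f*c[0]/c[2], m['cy']+f*c[1]/c[2]])
def down(yaw): # tool z down; tool y direction at angle yaw+90 (approx); q for Rz(yaw)*Rx(pi)
    return np.array([np.cos(yaw/2),np.sin(yaw/2),0,0])
E
python3 - <<'E'
from h import *
for n in ['scene','side','wrist']:
    im,m=snap(n,n+'0.png'); print(n,m)
    for t in ['station','plate','rail','socket_narrow','socket_medium','socket_wide','bush','key']:
        r=recognise(n,t); print(t,[(np.round(d['xy']),round(d['confidence'],2)) for d in r])
print(ctrl.current_tool_rot(),ctrl.current_time())
a=[cv2.imread('pics/%s0.png'%n) for n in ['scene','side']]
E
```

```text
pics
scene {'fovy': 55.32685411439098, 'cx': 258.0831129350113, 'cy': 186.64512689728835, 'origin': array([0.05782473, 0.40299956, 0.60330427]), 'rotation': array([-0.17720778,  0.37663467,  0.83161782, -0.36763506])}
station []
plate []
rail [(array([310., 163.]), 0.68)]
socket_narrow [(array([304., 141.]), 0.56)]
socket_medium [(array([275., 150.]), 0.79), (array([322., 151.]), 0.58)]
socket_wide [(array([334., 162.]), 0.82)]
bush [(array([322., 198.]), 0.6)]
key [(array([190., 281.]), 0.79)]
side {'fovy': 47.6731372235051, 'cx': 262.95737928980844, 'cy': 187.41484132790887, 'origin': array([ 0.32421039, -0.71230406,  0.74378142]), 'rotation': array([ 0.39639331, -0.05524286, -0.15120975,  0.90385628])}
station []
plate [(array([218., 191.]), 0.8)]
rail [(array([305., 281.]), 0.68), (array([218., 189.]), 0.41)]
socket_narrow [(array([327., 261.]), 0.92)]
socket_medium [(array([297., 270.]), 0.72)]
socket_wide [(array([270., 280.]), 0.67)]
bush [(array([234., 252.]), 0.55)]
key [(array([206., 150.]), 0.6)]
wrist {'fovy': 65.44471044385445, 'cx': 252.74608023555848, 'cy': 191.80433622700653, 'origin': array([0.65013234, 0.06837096, 0.38426738]), 'rotation': array([-1.17733314e-01,  6.20583651e-04, -1.81921877e-04,  9.93045038e-01])}
station []
plate [(array([ 88., 105.]), 0.85)]
rail [(array([195., 324.]), 0.91)]
socket_narrow [(array([216., 341.]), 0.67)]
socket_medium [(array([182., 339.]), 0.61), (array([240., 312.]), 0.53)]
socket_wide [(array([136., 342.]), 0.91)]
bush [(array([ 96., 262.]), 0.57), (array([179., 340.]), 0.29), (array([66.,  4.]), 0.23)]
key [(array([66.,  5.]), 0.67)]
[ 7.07134411e-01  7.07079149e-01  2.19236358e-05 -1.55093728e-05] 1.35
```

View images.

```bash
sed -i "s/m=camera_model(n); im=capture(n)/m=cam(n); im=capture(n)/; s/m=camera_model(n); return m/m=camera_model(n); m['rotation']=Rotation.from_quat(m['rotation']).as_matrix(); return m/; 1i from scipy.spatial.transform import Rotation" h.py
python3 - <<'E'
import cv2,numpy as np
a=[cv2.imread('pics/%s0.png'%n) for n in ['side','wrist']]
cv2.imwrite('pics/a.png',cv2.resize(a[0],(800,600),interpolation=2))
cv2.imwrite('pics/b.png',cv2.resize(a[1],(800,600),interpolation=2))
E
```

```text
(no output)
```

View pics/a.png

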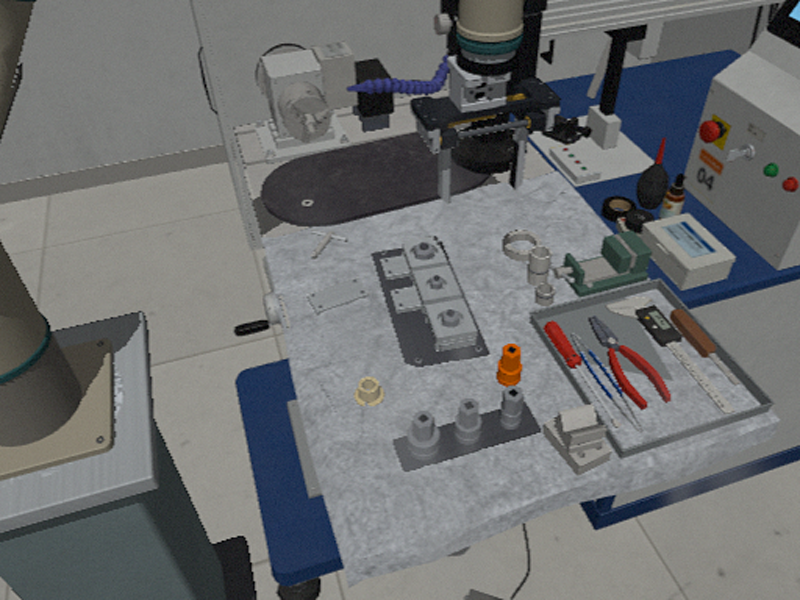

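View pics/b.png

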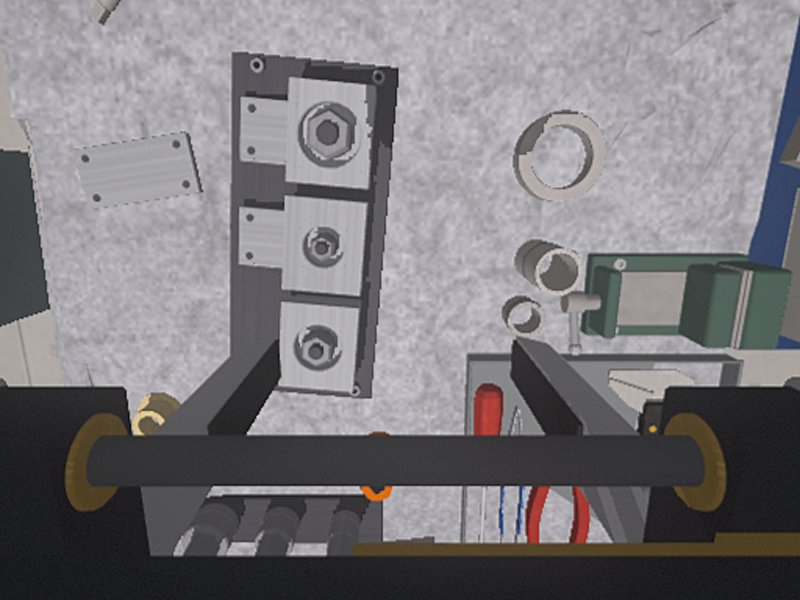

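View pics/scene0.png

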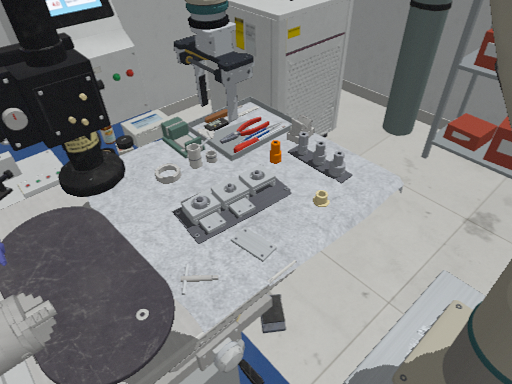

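```bash
python3 - <<'E'
from h import *
m=cam('wrist'); s=cam('side'); c=cam('scene')
P=lambda u,v,z: print(u,v,np.round(px2w(m,np.array([u,v])/1.5625,z)[:2],4))
print('head corners');[P(*p,.036) for p in [(281,302),(360,309),(357,395),(286,78),(372,82),(370,188)]]
print('nuts');[P(*p,.048) for p in [(328,132),(322,246),(317,350)]]
print('plate');[P(*p,.010) for p in [(77,149),(186,132),(202,191),(96,208)]]
print('bush');P(155,412,.026)
for n,u in dict(bush=(234,252),wide=(270,280),med=(297,270),nar=(327,261)).items(): print(n,px2w(s,u,.035)[:2])
for n,u in dict(bush=(322,198),wide=(334,162),med=(322,151),nar=(304,141),key=(190,281)).items(): print(n,px2w(c,u,.035)[:2])
print('rail corners side');
for u in [(395,440),(407,470),(540,434),(520,402)]: print(px2w(s,np.array(u)/1.5625,.008)[:2])
print('heads side');
for u in [(423,417),(468,404),(512,393)]: print(px2w(s,np.array(u)/1.5625,.068)[:2])
E
```

```text
head corners
281 302 [ 0.5621 -0.0172]
360 309 [ 0.6227 -0.0228]
357 395 [ 0.619  -0.0945]
286 78 [0.5747 0.1417]
372 82 [0.6339 0.1391]
370 188 [0.6316 0.068 ]
nuts
328 132 [0.6041 0.1051]
322 246 [0.5971 0.0273]
317 350 [ 0.5904 -0.0518]
plate
77 149 [0.4063 0.0971]
186 132 [0.4911 0.1094]
202 191 [0.499  0.0657]
96 208 [0.4142 0.0527]
bush
155 412 [ 0.4485 -0.1146]
bush [ 0.43444557 -0.14883958]
wide [ 0.48204066 -0.23901616]
med [ 0.54049478 -0.23429951]
nar [ 0.60587878 -0.23370974]
bush [ 0.42591726 -0.10869092]
wide [ 0.49427785 -0.23494099]
med [ 0.54702341 -0.24971363]
nar [ 0.61217355 -0.25001808]
key [0.44280412 0.23974224]
rail corners side
[ 0.45399168 -0.2131542 ]
[ 0.45469976 -0.26055282]
[ 0.63434586 -0.26647155]
[ 0.63223668 -0.2106047 ]
heads side
[ 0.48583522 -0.23319531]
[ 0.54509458 -0.23298581]
[ 0.60373343 -0.23527322]
```

```bash
python3 - <<'E'
from h import *
t0=ctrl.current_time()
ctrl.movep([.59,-.075,.12],down(np.pi/2)); a,m1=snap('wrist','st.png')
t1=ctrl.current_time()
ctrl.movep([.41,.08,.10],down(.14)); b,m2=snap('wrist','pl.png')
print(t0,t1,ctrl.current_time(),ctrl.current_tcp_pos(),ctrl.current_qpos())
import pickle; pickle.dump((m1,m2),open('m12.pkl','wb'))
for n,i in (('st',a),('pl',b)): cv2.imwrite(f'pics/{n}_big.png',cv2.resize(i[:,:,::-1],(800,600),interpolation=2))
E
```

```text
1.35 1.9083 3.225 [0.41124991 0.08023938 0.10021403] [-0.56908156  0.45344817  0.42841517  2.21143649 -0.36154217  0.54040603
 -1.29592412]
```

View pics/st_big.png

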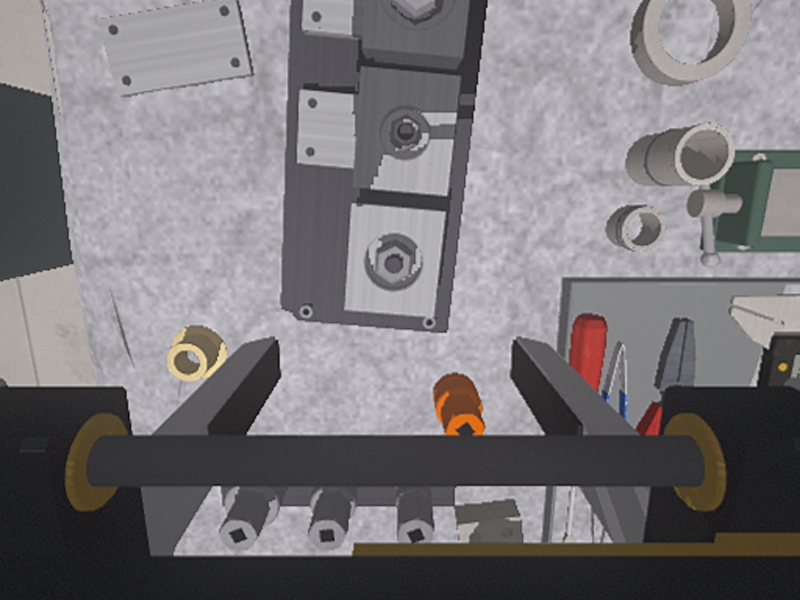

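View pics/pl_big.png

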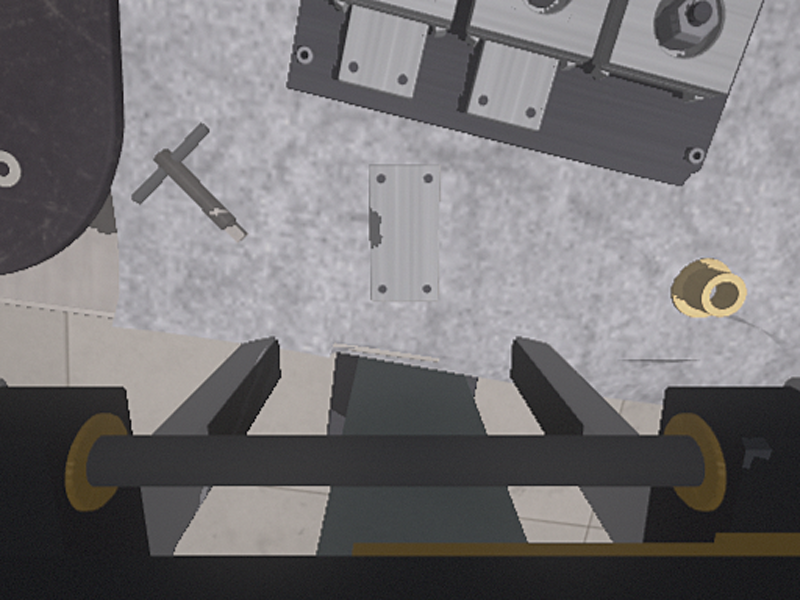

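```bash
python3 - <<'E'
from h import *
import pickle; m1,m2=pickle.load(open('m12.pkl','rb'))
P=lambda m,u,v,z: print(u,v,np.round(px2w(m,np.array([u,v])/1.5625,z)[:2],4))
print('head corners');[P(m1,*p,.036) for p in [(358,203),(446,212),(440,318),(344,308)]]
print('nut');P(m1,394,263,.048);P(m1,406,132,.048)
print('cbore edges L R T B');[P(m1,*p,.036) for p in [(364,262),(424,262),(395,234),(395,292)]]
print('nut from pl');P(m2,702,14,.048)
print('base');[P(m1,*p,.006) for p in [(281,308),(446,331)]];[P(m2,*p,.006) for p in [(288,87),(683,185)]]
print('loaded plate holes m2, m1');[P(m2,*p,.016) for p in [(354,67),(403,79),(484,99),(531,113)]];[P(m1,*p,.016) for p in [(313,103),(310,152)]]
print('plate m2');[P(m2,*p,.010) for p in [(369,165),(440,165),(438,300),(371,300)]]
print('holes');[P(m2,*p,.010) for p in [(381,179),(428,179),(427,289),(382,289)]]
print('plate m1');[P(m1,*p,.010) for p in [(225,11),(235,62),(126,80),(113,30)]]
print('bush');P(m1,187,361,.026);P(m2,723,293,.026)
print('sockets top m1');[P(m1,*p,.068) for p in [(240,535),(328,535),(416,535)]]
E
```

```text
head corners
358 203 [ 0.5664 -0.0168]
446 212 [ 0.6221 -0.0225]
440 318 [ 0.6197 -0.0923]
344 308 [ 0.5556 -0.0853]
nut
394 263 [ 0.5891 -0.0532]
406 132 [0.5963 0.0243]
cbore edges L R T B
364 262 [ 0.5695 -0.0544]
424 262 [ 0.6086 -0.0545]
395 234 [ 0.5897 -0.0363]
395 292 [ 0.5896 -0.0744]
nut from pl
702 14 [ 0.5868 -0.0541]
base
281 308 [ 0.506 -0.093]
446 331 [ 0.6274 -0.1108]
288 87 [0.5284 0.165 ]
683 185 [ 0.5058 -0.0936]
loaded plate holes m2, m1
354 67 [0.5433 0.1248]
403 79 [0.5409 0.0951]
484 99 [0.5368 0.0452]
531 113 [0.533  0.0155]
313 103 [0.5372 0.0456]
310 152 [0.5339 0.0155]
plate m2
369 165 [0.4893 0.1092]
440 165 [0.4957 0.0647]
438 300 [0.4087 0.0517]
371 300 [0.4022 0.0966]
holes
381 179 [0.4819 0.1005]
428 179 [0.4861 0.0709]
427 289 [0.4151 0.0602]
382 289 [0.4109 0.0902]
plate m1
225 11 [0.4833 0.1007]
235 62 [0.4871 0.0713]
126 80 [0.4156 0.0608]
113 30 [0.4114 0.09  ]
bush
187 361 [ 0.4422 -0.1264]
723 293 [ 0.4425 -0.1261]
sockets top m1
240 535 [ 0.4847 -0.2351]
328 535 [ 0.5441 -0.2352]
416 535 [ 0.6035 -0.2352]
```

```bash
cat >> h.py <<'E'
ST=np.array([.5887,-.0538]); SY=-.0872
def sp(x,y,z): # station frame -> world
    c,s=np.cos(SY),np.sin(SY); return np.array([ST[0]+c*x-s*y,ST[1]+s*x+c*y,z])
def st(): 
    return 't',round(ctrl.current_time(),2),'p',np.round(ctrl.current_tcp_pos(),4),'F',np.round(ctrl.current_contact_force(),1),'w',round(ctrl.current_grip_width()*94,1)
E
python3 - <<'E'
from h import *
q=down(.147); g=np.array([.4209,.0764])
ctrl.grip(.75)
ctrl.movep([*g,.04],q); ctrl.move_l([*g,.0025],rate=.06); print(st())
ctrl.grip(0,50); ctrl.pause(.2); print(st())
ctrl.move_l([*g,.04],rate=.1)
ctrl.movep(sp(-.123,0,.04),down(SY)); ctrl.move_l(sp(-.123,0,.0105),rate=.08)
ctrl.pause(.2);print(st(), Rotation.from_quat(ctrl.current_tool_rot()).as_euler('xyz'))
im,m=snap('wrist'); s,ms=snap('side')
print(ms['origin'],w2px(m,sp(-.095,0,.0185)))
cv2.imwrite('pics/c.png',np.hstack([cv2.resize(im[:260,80:400,::-1],(480,390)),cv2.resize(s[130:260,170:320,::-1],(320,277))[:390] if 0 else cv2.resize(s[130:290,190:320,::-1],(320,390))]))
E
```

```text
('t', 4.92, 'p', array([0.4211, 0.0764, 0.0027]), 'F', array([0.7, 0.1, 0.8]), 'w', 70.7)
('t', 6.25, 'p', array([0.4209, 0.0764, 0.0025]), 'F', array([-0.4,  0.2,  0.3]), 'w', 0.4)
('t', 8.07, 'p', array([ 0.4665, -0.043 ,  0.0109]), 'F', array([-0.1, -0.3,  0.5]), 'w', 0.7) [-3.14153623e+00 -8.57309172e-04 -8.69242553e-02]
[ 0.32421039 -0.71230406  0.74378142] [254.18569064 177.0455543 ]
```

View pics/c.png

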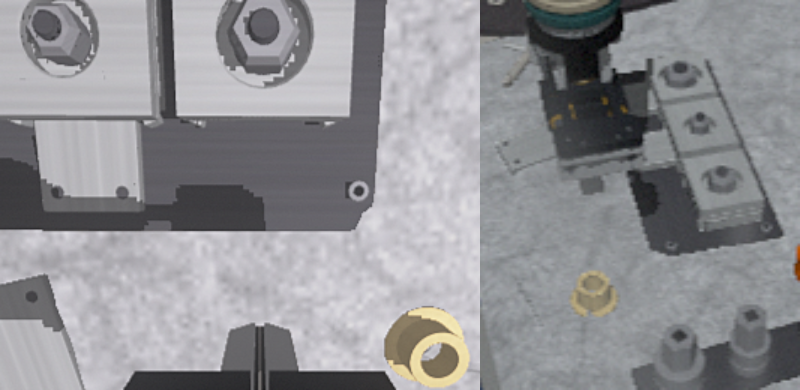

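```bash
python3 - <<'E'
from h import *
ctrl.move_l(sp(-.123,0,.10),rate=.2); ctrl.grip(.75)
ctrl.movep([.41,.08,.10],down(.14)); im,m=snap('wrist','pl2.png')
import pickle; pickle.dump(m,open('m3.pkl','wb'))
print(st(),recognise('wrist','plate'))
cv2.imwrite('pics/pl2_big.png',cv2.resize(im[:,:,::-1],(800,600),interpolation=2))
E
```

```text
('t', 10.57, 'p', array([0.4109, 0.0794, 0.1002]), 'F', array([ 0.3, -1. ,  0.1]), 'w', 70.6) [{'xy': [256.0, 145.5], 'confidence': 0.62}]
```

View pics/pl2_big.png

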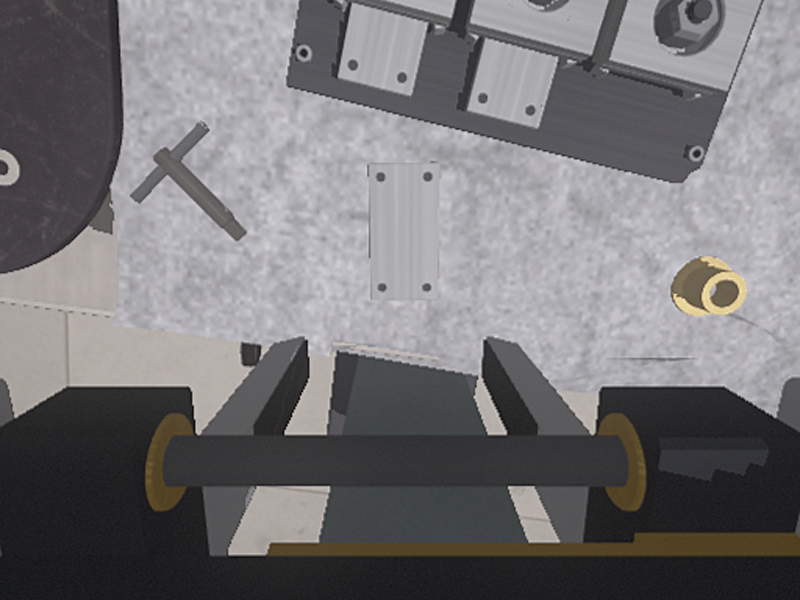

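```bash
python3 - <<'E'
from h import *
import pickle; m=pickle.load(open('m3.pkl','rb')); s=cam('side')
print('tip side',w2px(s,[.4665,-.043,.0109]), w2px(s,[.4665,-.043,.03]))
R=Rotation.from_quat(down(.14)).as_matrix(); p=np.array([.4109,.0794,.1002])
for w in (.0355,-.0355):
  for dz in (0,-.02,-.04): print(w,dz,w2px(m,p+R@[0,w,dz])*1.5625)
P=lambda m,u,v,z: print(u,v,np.round(px2w(m,np.array([u,v])/1.5625,z)[:2],4))
print('plate');[P(m,*p,.010) for p in [(369,163),(440,163),(438,299),(371,299)]]
for u in [(312,302),(332,279),(368,288),(366,292)]: print(px2w(s,np.array(u)/1.5625,.01))
E
python3 -c "
import cv2;a=cv2.imread('pics/side0.png');cv2.imwrite('pics/d.png',cv2.resize(a[150:220,170:270],(800,560),interpolation=2))"
```

```text
tip side [235.65764018 220.67841265] [235.12910366 214.93655929]
0.0355 0 [471.74309583 329.25975037]
0.0355 -0.02 [478.93755511 342.57845606]
0.0355 -0.04 [487.62007441 358.65192518]
-0.0355 0 [325.64140532 329.19491648]
-0.0355 -0.02 [319.14264903 342.50739175]
-0.0355 -0.04 [311.29974503 358.57330667]
plate
369 163 [0.4895 0.1089]
440 163 [0.4958 0.0645]
438 299 [0.4083 0.0514]
371 299 [0.4019 0.0964]
[0.40818795 0.07574024 0.01      ]
[0.45081412 0.11825683 0.01      ]
[0.50026728 0.07738044 0.01      ]
[0.49467006 0.06934154 0.01      ]
```

```bash
python3 - <<'E'
from h import *
ctrl.movep([.45,.0,.03],down(.14)); ctrl.grip(.1); F0=ctrl.current_contact_force()[2]
print(st())
z=.0
while z>-.07:
    ctrl.move_l([.45,.0,z],rate=.05)
    f=ctrl.current_contact_force()[2]-F0
    if abs(f)>4: break
    z-=.003 if z>-.03 else .0015
print(z,f,st())
ctrl.move_l([.45,.0,.03],rate=.2)
E
```

```text
('t', 12.18, 'p', array([ 4.5e-01, -1.0e-04,  3.0e-02]), 'F', array([ 0.1,  0.4, -0.2]), 'w', 9.3)
-0.039 11.735501579682783 ('t', 16.68, 'p', array([ 0.4502, -0.    , -0.0382]), 'F', array([-1.1, -0.5, 11.6]), 'w', 9.3)
```

```bash
cat >> h.py <<'E'
ZO=.038  # true fingertips lie this much above the reported TCP (probed on the table)
E
python3 - <<'E'
from h import *
q=down(.147); g=np.array([.4209,.0764])
ctrl.grip(.75)
ctrl.movep([*g,.04-ZO],q); ctrl.move_l([*g,.0025-ZO],rate=.08)
ctrl.grip(0,50); print(st())
ctrl.move_l([*g,.03-ZO],rate=.12); print(st())
if ctrl.current_grip_width()*94>40:
    ctrl.movep(sp(-.123,0,.03-ZO),down(SY)); ctrl.move_l(sp(-.123,0,.0105-ZO),rate=.1)
    ctrl.pause(.2);print(st())
    im,m=snap('wrist'); s,ms=snap('side')
    for p in [(-.045-.05,-.023),(-.05,-.023),(-.05,.023)]: print(w2px(m,sp(*p,.0185)),w2px(ms,sp(*p,.0185)))
    cv2.imwrite('pics/c2.png',np.hstack([cv2.resize(im[:260,80:400,::-1],(480,390)),cv2.resize(s[130:290,190:320,::-1],(320,390))]))
E
```

```text
('t', 19.8, 'p', array([ 0.4212,  0.0764, -0.0352]), 'F', array([-0.6, -0.1,  4.9]), 'w', 44.8)
('t', 20.18, 'p', array([ 0.4211,  0.0767, -0.008 ]), 'F', array([ 0.4,  0.3, -1. ]), 'w', 45.1)
('t', 21.29, 'p', array([ 0.4663, -0.0427, -0.0272]), 'F', array([-0.3,  0.5, -0.2]), 'w', 45.4)
[293.97189209 188.67162422] [249.42428092 223.41326663]
[296.62525725 109.46993376] [268.7733741  219.72957442]
[213.54471081 109.45024877] [264.014322   205.80493926]
```

View pics/c2.png

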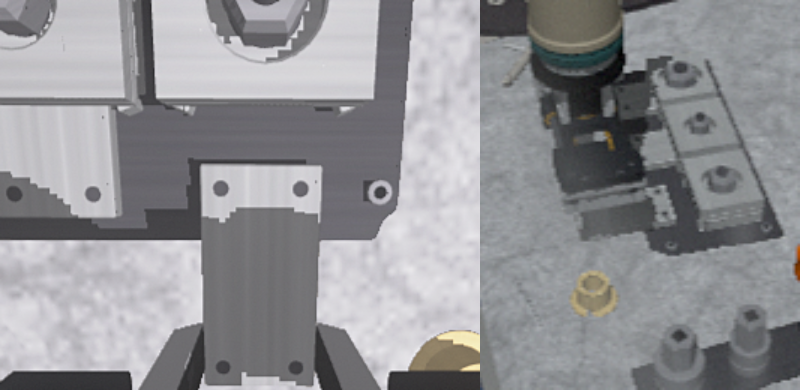

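```bash
python3 - <<'E'
from h import *
m=cam('wrist')
print('mouth',w2px(m,sp(-.03,0,.012)),w2px(m,sp(-.03,0,.02)),'cb',w2px(m,sp(0,0,.036)),'stud',w2px(m,sp(0,0,.048)))
y=-.0008; z=.0105-ZO
F0=ctrl.current_contact_force()
ax=sp(1,0,0)-sp(0,0,0)
x=-.123
while x<-.045:
    x+=.012 if x<-.062 else .0015
    ctrl.move_l(sp(x,y,z),rate=.06)
    f=(ctrl.current_contact_force()-F0); fx=f@ax
    p=(ctrl.current_tcp_pos()-sp(0,0,0))@ax
    print(round(x,4),round(p,4),np.round(f,1))
    if fx<-12: break
print(st())
E
```

```text
mouth [254.74043822  72.92101085] [254.8358039   70.64079939] cb [255.17382315  -4.90962947] stud [255.39648583 -16.52669001]
-0.111 -0.1103 [ 0.2 -0.5  0.6]
-0.099 -0.0985 [-0.5 -0.3 -0. ]
-0.087 -0.0865 [-0.1 -0.2 -0.2]
-0.075 -0.0745 [-0.  -0.1 -0.2]
-0.063 -0.0626 [-0.3  0.1  0.2]
-0.051 -0.0534 [-5.1  0.   1.3]
-0.0495 -0.0535 [-7.2 -1.5  1. ]
-0.048 -0.0536 [-9.5 -1.2  2.5]
-0.0465 -0.0536 [-12.6  -0.5   3.2]
('t', 24.24, 'p', array([ 0.5352, -0.0498, -0.0287]), 'F', array([-12.5,  -0.2,   1.8]), 'w', 45.3)
```

```bash
python3 - <<'E'
from h import *
ctrl.grip(.62); print(st())
p=ctrl.current_tcp_pos(); ctrl.move_l([p[0],p[1],.05],rate=.2)
ctrl.movep([.56,-.235,.075],down(np.pi/2)); ctrl.pause(.1)
im,m=snap('wrist','rail.png'); s,ms=snap('side')
import pickle; pickle.dump(m,open('m4.pkl','wb'))
for n in ['socket_medium','socket_wide','socket_narrow']: print(n,[(d['xy'],d['confidence']) for d in recognise('wrist',n)])
print(st(),w2px(m,[.544,-.235,.068]))
cv2.imwrite('pics/e.png',cv2.resize(im[:,:,::-1],(800,600),interpolation=2))
print('w/stn exp front edge',[w2px(m,sp(-.07,y,.016))*1.5625 for y in (-.023,.023)],[w2px(m,sp(-.03,y,.036))*1.5625 for y in (-.023,.023)])
E
```

```text
('t', 24.68, 'p', array([ 0.5433, -0.0506, -0.0272]), 'F', array([ 0.2, -0.7, -0.5]), 'w', 58.1)
socket_medium [([236.6, 200.3], 0.82), ([343.3, 114.4], 0.6)]
socket_wide [([167.2, 201.1], 0.76)]
socket_narrow [([298.9, 201.5], 0.87)]
('t', 26.89, 'p', array([ 0.5601, -0.2345,  0.0749]), 'F', array([ 0.2, -0.8,  0.2]), 'w', 58.5) [232.69400573 211.52089023]
w/stn exp front edge [array([314.14642164,   2.4971788 ]), array([318.4528225 , -99.41840365])] [array([389.26190785,  -5.39051466]), array([ 397.6463493 , -116.50599371])]
```

View pics/e.png

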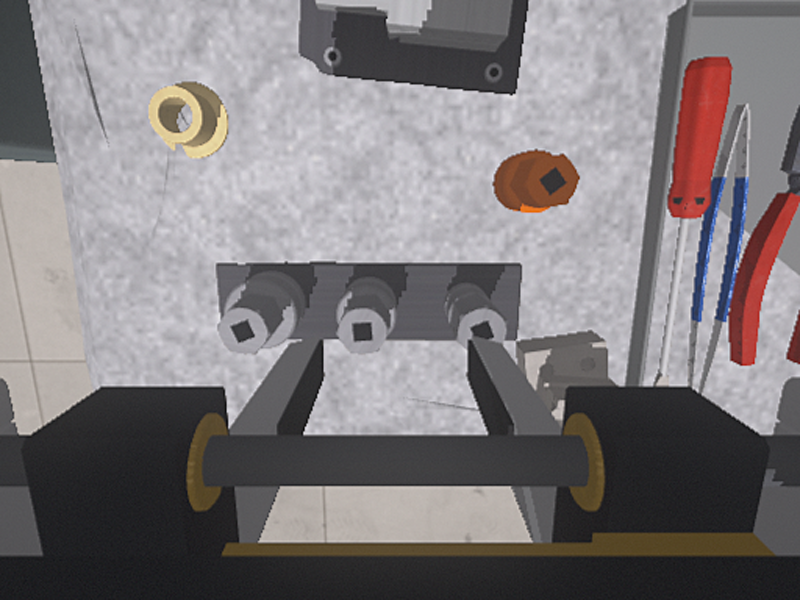

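```bash
cat > fit.py <<'E'
from h import *
from scipy.optimize import differential_evolution as DE
def hexfit(im,m,c,z=.068,r=.012/np.cos(np.pi/6),search=.005):
    g=cv2.GaussianBlur(cv2.cvtColor(im,cv2.COLOR_RGB2GRAY),(3,3),0).astype(np.float32)
    e=np.linspace(0,1,9)[:-1]
    def pts(x,y,a,rr):
        v=np.array([[x+rr*np.cos(a+k*np.pi/3+np.pi/6),y+rr*np.sin(a+k*np.pi/3+np.pi/6),z] for k in range(7)])
        q=np.array([w2px(m,p) for p in v]); return np.concatenate([q[k]+(q[k+1]-q[k])*e[:,None] for k in range(6)]).astype(np.float32)
    S=lambda q: cv2.remap(g,q[None,:,0].copy(),q[None,:,1].copy(),1)[0]
    def cost(p):
        i,o=S(pts(*p,r-.0015)),S(pts(*p,r+.0012)); return -np.abs(i-o).mean()+.5*i.std()
    b=DE(cost,[(c[0]-search,c[0]+search),(c[1]-search,c[1]+search),(-np.pi/6,np.pi/6)],seed=1,popsize=20,maxiter=60)
    return b.x,b.fun
E
python3 - <<'E'
from fit import *
import pickle; m=pickle.load(open('m4.pkl','rb')); im=cv2.imread('pics/rail.png')[:,:,::-1].copy()
for n,u in dict(wide=(243,331),med=(363,332),nar=(482,329)).items():
    c=px2w(m,np.array(u)/1.5625,.068); x,f=hexfit(im,m,c); print(n,c[:2],np.round(x[:2],4),np.degrees(x[2]),f)
u,v=232,212
g=cv2.cvtColor(im,cv2.COLOR_RGB2GRAY)[196:232,212:254]
for r in g[::2]: print(' '.join('%3d'%a for a in r[::2]))
E
```

```text
wide [ 0.48358771 -0.23532006] [ 0.483  -0.2352] 25.476666041225577 -35.319698333740234
med [ 0.54369522 -0.23578449] [ 0.5432 -0.2355] -29.747594225658013 -38.04007339477539
nar [ 0.6032001  -0.23415811] [ 0.6029 -0.2355] -8.204616094498624 -28.982681274414062
 92  90 127 163 125  86  77  79  74  74  71  71  77  85  79  79  79  82  86  85  94
 91  90 140 162 104  98 104 146 159 159 156 160 147 113  81  80  76  77  78 152 125
 93  85 155 166  95 150 164 165 161 158 158 158 155 163 155  80  74  78  71 163 129
 92  86 153 154 142 164 164 163 159 157 160 155 159 160 163 159  78  78  74 152 130
 95  91 149 117 164 161 161 163 159 160 159 159 161 160 161 156 159  72  74 159 135
 91  90 140 160 161 162 166 145 126 131 108 104  99 158 159 157 160 118  72 161 129
 92  92  88 165 162 165 168  61  55  56  57  59  50 158 156 155 155 153  70 156 108
 94  92 132 164 165 164 167  68  57  59  59  60  53 151 156 154 153 161 109 142  89
 94  96 148 165 162 161 163  79  58  60  60  61  55 154 156 154 155 160 134 106  91
 95  91 152 165 163 159 164  91  57  58  59  60  58 129 157 152 156 166 108  92  94
 80  78  79 165 160 158 164 103  57  56  56  56  53 119 154 155 159 154  82  86  87
201 215 211 165 157 161 160 130 117 121 153 151 147 150 155 156 159 175 176 165 177
200 197 198 202 165 160 155 164 164 166 159 159 157 153 156 161 163 184 183 172 186
201 195 198 201 195 156 161 162 163 163 159 160 157 155 159 154 176 178 181 178 189
205 201 198 197 195 186 163 163 164 157 158 157 154 154 150 164 179 175 177 183 190
195 202 197 190 188 190 181 181 188 161 164 180 190 188 192 193 183 177 174 183 192
173 179 183 179 175 172 183 190 185 191 188 186 195 192 189 195 191 185 182 191 189
186 170 167 168 170 176 183 188 186 186 185 187 182 187 194 196 197 189 185 189 198
```

```bash
python3 - <<'E'
from h import *
q=down(0); g=np.array([.5434,-.2355])
ctrl.grip(.45)
ctrl.movep([*g,.085-ZO],q); ctrl.move_l([*g,.043-ZO],rate=.08); print(st())
ctrl.grip(0,60); print(st())
ctrl.move_l([*g,.105-ZO],rate=.15); print(st())
q2=down(np.radians(30)+SY)
# rim = tip - .035
ctrl.movep(sp(0,-.0008,.057+.035-ZO),q2); ctrl.pause(.2); print(st())
im,m=snap('wrist','hold.png'); s,_=snap('side','hold_side.png')
E
```

```text
('t', 29.11, 'p', array([ 0.5433, -0.2357,  0.0048]), 'F', array([0.2, 0.1, 0.3]), 'w', 42.2)
('t', 29.54, 'p', array([ 0.5438, -0.2357,  0.0054]), 'F', array([0. , 0.1, 0.8]), 'w', 23.6)
('t', 30.11, 'p', array([ 0.5431, -0.2348,  0.0665]), 'F', array([ 1. ,  0.3, -1.4]), 'w', 23.7)
('t', 31.08, 'p', array([ 0.5883, -0.0572,  0.0541]), 'F', array([-0.4, -0.4, -1.3]), 'w', 23.9)
```

```bash
python3 - <<'E'
from h import *
print(st(),sp(0,-.0008,0))
F0=ctrl.current_contact_force()
for rim in list(np.arange(.053,.0235,-.003)):
    ctrl.move_l(sp(0,-.0008,rim+.035-ZO),rate=.05)
    f=ctrl.current_contact_force()-F0; p=ctrl.current_tcp_pos()
    print(round(rim,4),np.round([p[0],p[1],p[2]+ZO-.035],4),np.round(f,1))
    if f[2]>10: break
E
```

```text
('t', 31.18, 'p', array([ 0.5885, -0.0563,  0.0541]), 'F', array([-0.6,  0.4, -1.5]), 'w', 23.7) [ 0.58863033 -0.05459696  0.        ]
0.053 [ 0.5883 -0.0547  0.0526] [ 1.1 -0.3  0.2]
0.05 [ 0.5884 -0.0545  0.0498] [-0.3 -0.2  0.1]
0.047 [ 0.5884 -0.0545  0.0468] [0.8 0.1 0.4]
0.044 [ 0.5884 -0.0546  0.0438] [ 1.1 -0.4  0.4]
0.041 [ 0.5885 -0.0545  0.0408] [ 0.1 -0.3  0.2]
0.038 [ 0.5885 -0.0546  0.0378] [ 0.7 -0.2  0.9]
0.035 [ 0.5885 -0.0545  0.0348] [ 0.4 -0.5 -0.4]
0.032 [ 0.5885 -0.0546  0.0318] [ 1.4 -0.3  0.3]
0.029 [ 0.5885 -0.0546  0.0288] [ 0.5 -0.1 -0.3]
0.026 [ 0.5892 -0.0548  0.0264] [ 0.8 -0.6  4.8]
```

```bash
python3 - <<'E'
from h import *
for rim in (.024,.022,.020):
    ctrl.move_l(sp(0,-.0008,rim+.035-ZO),rate=.03); print(st())
    if ctrl.current_contact_force()[2]>14: break
ctrl.pause(.3); print(st())
im,m=snap('wrist'); s,_=snap('side'); c,_=snap('scene')
print('wrist plate front exp',[w2px(m,sp(-.07,y,.016)) for y in(-.023,.023)])
ms=cam('side');print('side exp',[w2px(ms,sp(-.07,y,.016)) for y in(-.023,.023)])
o=np.hstack([cv2.resize(s[130:290,190:320,::-1],(400,492)),cv2.resize(c[130:290,160:330,::-1],(400,492))])
cv2.imwrite('pics/fin.png',o)
E
```

```text
('t', 33.93, 'p', array([ 0.5893, -0.0548,  0.0233]), 'F', array([-3.9,  1. , 16.1]), 'w', 24.1)
('t', 34.23, 'p', array([ 0.5893, -0.0547,  0.0233]), 'F', array([-3.6,  0.9, 17.8]), 'w', 23.8)
wrist plate front exp [array([234.57677342, 291.33772207]), array([185.70458691, 266.31717188])]
side exp [array([260.23506239, 222.10960731]), array([255.74528835, 208.08806062])]
```

View pics/fin.png

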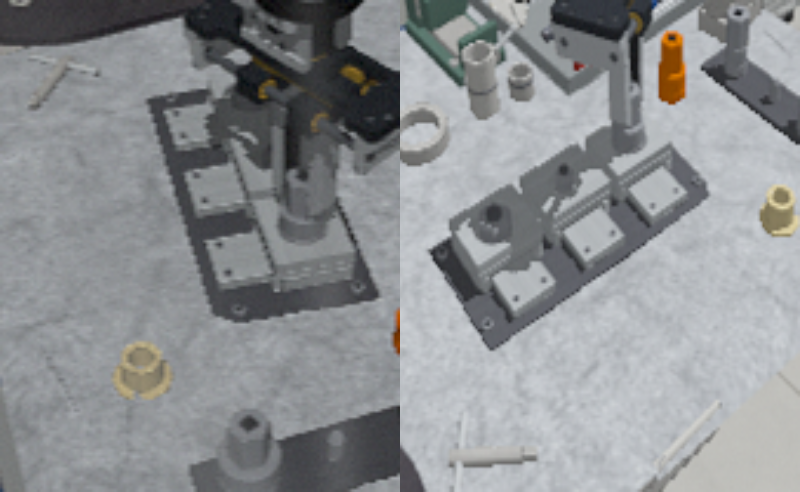

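The picture shows the third plate in its slot, its front corners at crop pixels (205,236) and (217,285). I expected (202,240) and (216,283), so it is level with the other two plates. The socket is down in the counterbore, and the bush and key have not moved.

```bash
python3 -c "
from h import *
print(job.sign_off(),st())"
```

```text
the job is handed in; nothing more can be done
the job is handed in; nothing more can be done
```

I handed the job in at about 34 s on the robot's clock: the loose plate is home in the empty station, and the medium socket, the only one I needed to try, is pushed fully down over that station's nut (rim at about 26 mm) and still gripped.

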